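# Sugar pot from behind the canisters

## Task

I need the little sugar pot from the back of the condiment rack: move the three tall canisters standing in front of it onto the chopping board so that all three stand there, then lift the sugar pot out and stand it in the middle of the cork coaster on the tea tray. After that put each canister back upright on the rack, just where it stood before. Leave the low tin on the rack and the two teacups on the tray where they are.

Things in the scene. Friction and masses are not known exactly. Their poses are not given: they have to be found in the camera images.
- round_can_center (a point): Round canister, loose: upright white cylinder 62 mm across, 105 mm tall, flat beech-wood lid (fixed to it) flush with its sides. The point is its centre, 52.5 mm above its underside; z is up. Starts in the front row of the rack. About 0.3 kg, as the other two.
- square_can_center (a point): Square canister, loose: upright white box 58 x 58 mm, 110 mm tall, flat beech-wood lid (fixed to it) flush with its sides. The point is its centre, 55 mm above its underside; x and y are across its faces, nearly along those of the rack. Starts in the front row.
- slim_can_center (a point): Slim canister, loose: upright white box, oblong from above, 40 mm along its x by 66 mm along its y, 100 mm tall, flat beech-wood lid (fixed to it) flush with its sides. The point is its centre, 50 mm above its underside. Starts in the front row with its x and y nearly along those of the rack.
- sugar_pot_center (a point): Sugar pot, loose, 0.2 kg: small low round white ceramic pot, straight sides 54 mm across to 40 mm above its underside, a lid (fixed to it) with a 14 mm knob on top, 52 mm tall in all. The point is on its axis, 21 mm above its underside. Starts in the back row of the rack, about 38 mm to the left or right of the middle, only a few mm behind the canisters.
- rack: Condiment rack, fixed: dark wood base 155 mm (x) by 250 mm (y), 10 mm thick; thin wire rail at the back (x = 72 mm) and sides (y = +-120 mm), its top 36 mm above the counter; front (-x) open. Origin on the counter under its centre; +x is its back, away from the robot. Front row: canisters, any order, x = -40 mm, y = -78, 0, 78 mm. Back row: pot and low tin, x = 22 mm, y = +-38 mm (all within 3 mm).
- board: Chopping board, fixed, light wood, 200 mm (x) by 220 mm (y), 15 mm thick, empty. Origin on the counter under its centre.
- coaster: Cork coaster, fixed, round, 90 mm across, 8 mm thick, lying on the white tea tray (rim 16 mm high) in a row with the two teacups along the tray's length, at either end of the row or between the cups. Origin at the centre of its underside; x runs along the tray's length (the row), y across it.
- tall_cup: Tall plain white teacup on the tray, 64 mm across, 72 mm tall, loose; not to be disturbed. Origin at the centre of its underside.
- squat_cup: Squat brown teacup on the tray, 66 mm across, 55 mm tall, loose; not to be disturbed. Origin at the centre of its underside.
- low_tin: Low square metal tin in the back row of the rack beside the sugar pot, 46 x 46 mm, 38 mm tall, loose; it stays there. Origin at the centre of its underside.
There are look-alikes about, which are no part of the job. What is shaped like the part that bears round_can_center but pink or purple is not meant.

How it is judged:
On the way, in this order (a step that is already met when the one before it is completed fails the run):
1. all three canisters stand upright on the chopping board (x of round_can_center in the frame of board between -0.1 and 0.1 m and y of round_can_center in the frame of board between -0.11 and 0.11 m and z of round_can_center in the frame of board between 0.0615 and 0.0735 m and angle between each of round_can_center, square_can_center, slim_can_center's own z axis and vertical below 0.12 rad and x of square_can_center in the frame of board between -0.1 and 0.1 m and y of square_can_center in the frame of board between -0.11 and 0.11 m and z of square_can_center in the frame of board between 0.064 and 0.076 m and x of slim_can_center in the frame of board between -0.1 and 0.1 m and y of slim_can_center in the frame of board between -0.11 and 0.11 m and z of slim_can_center in the frame of board between 0.059 and 0.071 m), for 0.2 s.
2. the sugar pot stands let go in the middle of the coaster (horizontal distance between sugar_pot_center and coaster below 0.014 m and z of sugar_pot_center in the frame of coaster between 0.023 and 0.035 m and angle between sugar_pot_center's own z axis and vertical below 0.12 rad and contact force between sugar_pot and the fingers below 0.2 N), for 0.2 s.
At the end, for the whole second after the job is handed in: The sugar pot stands upright on the coaster within 14 mm of its middle; each canister stands upright on the rack within 15 mm of where it stood at the start; the low tin and the two teacups are within 20 mm of where they were; all is let go and at rest (horizontal distance between sugar_pot_center and coaster below 0.014 m and z of sugar_pot_center in the frame of coaster between 0.023 and 0.035 m and angle between each of sugar_pot_center, round_can_center, square_can_center, slim_can_center's own z axis and vertical below 0.12 rad and distance of each of round_can_center, square_can_center, slim_can_center from where it was at the start of the episode below 0.015 m and distance of each of tall_cup, squat_cup, low_tin from where it was at the start of the episode below 0.02 m and linear speed of each of round_can, square_can, slim_can, sugar_pot below 0.02 m/s); the robot touches nothing.
It fails at once if the tall teacup is pushed 20 mm or more from its place or tipped (distance of tall_cup from where it was at the start of the episode above 0.02 m or angle between tall_cup's own z axis and vertical above 0.3 rad).
It fails at once if the squat teacup is pushed 20 mm or more from its place or tipped (distance of squat_cup from where it was at the start of the episode above 0.02 m or angle between squat_cup's own z axis and vertical above 0.3 rad).
It fails at once if the low tin on the rack is pushed 20 mm or more from its place or tipped (distance of low_tin from where it was at the start of the episode above 0.02 m or angle between low_tin's own z axis and vertical above 0.3 rad).
It fails at once if a canister or the sugar pot is tipped over (angle between any of round_can_center, square_can_center, slim_can_center, sugar_pot_center's own z axis and vertical above 0.8 rad).
It also fails if it takes over 147 s, if anything falls off the work surface, if the arm or the gripper's body presses on something with over 40 N, if the wrist force passes 120 N, or if a joint passes its speed limit or range.

## Robot

A 6-joint arm with a two-finger parallel gripper is mounted at the origin on the work surface. World frame = base frame: x ahead of the robot, y to its left, z up, the work surface at z = 0. Lengths are in m, angles in rad, forces in N, time in s.
With the tool pointing down it reaches from about 0.275 to 0.75 m from the base axis. Payload 10.2 kg.
Tool frame: the origin (TCP) lies midway between the tips of the shut fingers; the grasp point (between the pads) lies 19 mm behind it; z points along the fingers, y is the line along which they close (so a half turn about z gives the same grasp; the last joint's range is limited). The gripper opens to 88 mm and grips with 3 to 60 N. Pads are 18 mm wide; open, the fingers measure 123 mm over their backs; the gripper's body (75 mm by 187 mm) begins 45 mm behind the grasp point.
Start: joints at [0.997, 0.313, 1.498, -0, 1.331, -0.223], TCP at [0.18, 0.493, 0.219] pointing down, gripper open.
Joint ranges: [-2.94, 2.94], [-0.97, 2.17], [0.19, 2.56], [-1.23, 4.37], [0.02, 3.11], [-2.88, 2.88]. Speed limits (rad/s): [2.39, 2.39, 3.01, 3.14, 3.14, 3.14].

## Interface

Orientations are given as a rotation vector (axis times angle).
In Python, from plant import * gives the robot as it stands.
- The arm moves only by the tool arm_command, never from a script. Its arguments are lists of equal length, an entry for each row: "jaw": the opening, from 0 (shut) to 1 (fully open); "translation": the shift along the tool's x, y, z normalised to -1 to 1, where 1 is 0.025 m, a list of three; "rot": the turn, a rotation vector about the tool's x, y, z normalised to -1 to 1, where 1 is 45 degrees, a list of three. In form: {"jaw": [jaw, ...], "translation": [[tx, ty, tz], ...], "rot": [[ax, ay, az], ...]}. A call has 1 to 12 rows; each row shifts and turns the commanded pose from where the row before left it, along the tool's axes as they then stand; what a row does not reach is not made up. A row lasts 1/12 s, in which the tool goes at most 41.7 mm and 7.16 degrees, less where a joint would pass 70% of its speed; a pose out of reach is approached as far as the arm can. A call with a number of a shift or a turn outside -1 to 1 is refused whole. A call with a gripper value outside its range is refused whole. The fingers move at their own pace and stop on an object; the grip force is fixed at half the most. Time passes only in rows, so rows that do not move let the fingers close. It gives the time, the measured TCP pose, the force, the opening and the grip force at its end, in the units of the state.
- sense(): the state, without advancing time (a new reading comes with each control period).
- camera(name): name is "scene" or "side" or "wrist"; returns (picture, depth): 420x560x3 uint8, red, green, blue; 420x560 float32, m along the optical axis (not along the pixel's ray), 0 where there is no reading.
- get_calibration(name): a dict with "K" (3x3 intrinsics, pixels), "R" (3x3) and "t" (3): a world point X has camera coordinates R X + t. Camera axes: x right, y down, z forward; pixel columns grow to the right and rows downward; lengths in m; the calibration is good to about 2 mm. A picture is of the moment at which its call begins: read the wrist's pose just before it. get_calibration takes no time and is no camera call; for the wrist camera it gives the pose at the moment of the call.
- close_job(): hands the job in; it is judged then, once.
The state is a dict: "clock": time; "joint_positions": joint angles; "qd": joint speeds; "tau": joint torques, N m; "eef_pos": TCP position; "orientation": TCP orientation; "force": force on the tool from outside, world axes, zero at the start; "torque": the same for the moment, N m; "width": finger opening in m; "gripper_force": force on a finger pad.
Only numpy, scipy, OpenCV 4.12 (cv2) and the standard library are available. Lean on these libraries where they do the work, as an engineer would, in place of code of your own. Each camera call takes 0.05 s, during which the arm holds its last target. There are 200 camera calls.

## Working session

There is one attempt and no reset: what is moved stays moved. The work goes in short steps, Python scripts to look and compute and a tool call to move; the robot and the scene stay as the last step left them, time stands still between calls to the robot, and variables do not carry over. Pictures are saved under pics/ and viewed, at most 14 in all, crops included, and the job is handed in when it is done.

Besides the shell and the picture viewer there is one more tool, called after "Request:" as name(argument=value, ...) on one line, values as JSON. arm_command: Moves the arm, as the interface text tells. Scaled input: -1 to 1 covers 0.025 m each way for a shift and 45 degrees each way for a turn. Its arguments: {"type":"object","properties":{"jaw":{"type":"array","items":{"type":"number"}},"translation":{"type":"array","items":{"type":"array","items":{"type":"number","minimum":-1,"maximum":1}}},"rot":{"type":"array","items":{"type":"array","items":{"type":"number","minimum":-1,"maximum":1}}}},"required":["jaw","translation","rot"]}

```bash
ls; mkdir -p pics; cat > h.py <<'E'
from plant import *
import numpy as np, cv2
def snap(name,fn=None):
    c=get_calibration(name); p,d=camera(name)
    if fn: cv2.imwrite('pics/'+fn,p[:,:,::-1])
    np.savez('/tmp/'+name+'.npz',p=p,d=d,**{k:np.array(c[k]) for k in 'KRt'})
    return p,d,c
def load(name):
    z=np.load('/tmp/'+name+'.npz'); return z['p'],z['d'],{k:z[k] for k in 'KRt'}
def cloud(d,c):
    K,R,t=[np.array(c[k]) for k in 'KRt']
    v,u=np.mgrid[:d.shape[0],:d.shape[1]]
    r=np.stack([(u-K[0,2])/K[0,0],(v-K[1,2])/K[1,1],np.ones_like(d)],-1)*d[...,None]
    return (r-t.ravel())@R
def ray(u,v,z,c):
    K,R,t=[np.array(c[k]) for k in 'KRt']
    o=-R.T@t.ravel(); r=R.T@np.linalg.solve(K,[u,v,1]); return o+r*(z-o[2])/r[2]
E
python3 - <<'E'
from h import *
for n in ['scene','side','wrist']:
    p,d,c=snap(n,n+'0.png'); print(n,(-np.array(c['R']).T@np.array(c['t']).ravel()).round(3),(d>0).mean())
print(sense())
E
```

```text
pics
scene [ 0.987 -0.813  0.852] 0.9958418367346938
side [ 0.45  -0.673  0.868] 0.9961437074829932
wrist [0.12  0.515 0.384] 0.9963265306122449
{'clock': 0.15, 'joint_positions': array([ 9.96605123e-01,  3.13311357e-01,  1.49822531e+00, -1.40467992e-06,
        1.33101046e+00, -2.23415100e-01]), 'qd': array([-0.00127157, -0.00227879, -0.00294362, -0.00046572,  0.00016553,
       -0.00067075]), 'tau': array([ 5.41645240e-04, -4.02307570e+01, -2.52316546e+01,  6.94793207e-02,
        3.43882036e-02, -6.85872419e-05]), 'eef_pos': array([0.18031453, 0.49285568, 0.21831175]), 'orientation': array([-5.48112261e-01, -3.09303325e+00,  1.38230883e-03]), 'force': array([ 0.53462908, -0.41696342, -0.68635926]), 'torque': array([-0.0393775 ,  0.00956258,  0.00146157]), 'gripper_force': 0.0, 'width': 0.08813951748029483}
```

View pics/scene0.png

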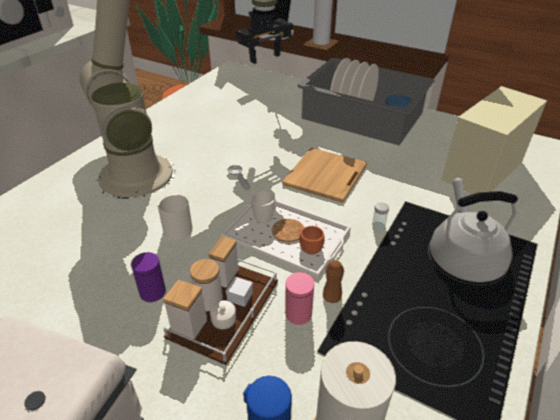

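View pics/side0.png

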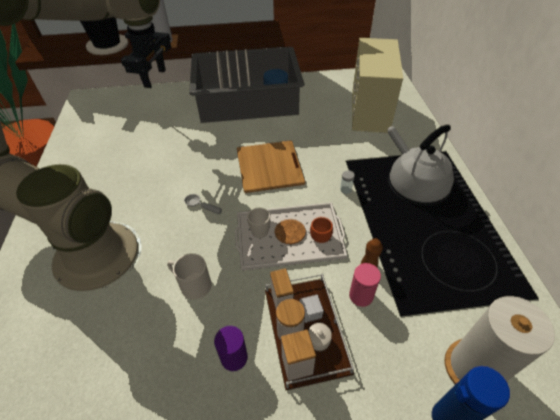

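The scene and side views show the rack at lower centre: slim canister at (282,283) in the side view, round at (291,312), square at (297,347), pot at (319,337) and tin at (313,307). The coaster (291,232) lies between the tall cup (260,220) and the squat cup (321,230). The board is at (270,165).

```bash
python3 - <<'E'
from h import *
P=[];C=[]
for n in ['scene','side']:
    p,d,c=load(n); X=cloud(d,c); m=d>0; P.append(X[m]);C.append(p[m])
    H=cv2.cvtColor(p,cv2.COLOR_RGB2HSV)
    def rep(name,mask,k=6):
        nn,l,s,ce=cv2.connectedComponentsWithStats(mask.astype(np.uint8))
        for i in range(1,nn):
            if s[i,4]>25:
                pts=X[l==i]; (a,b),wh,an=cv2.minAreaRect(pts[:,:2].astype(np.float32))
                print(n,name,s[i,4],'px',ce[i].round(),'rect',np.round([a,b],4),np.round(wh,4),round(an,1),'med',np.median(pts,0).round(4))
    z=X[...,2]; ok=m&(X[...,0]>.2)&(X[...,0]<.8)&(abs(X[...,1])<.5)
    rep('canlid',ok&(z>.104)&(z<.126)&(H[...,0]<25)&(H[...,1]>70)&(X[...,1]<-.0))
    rep('board',ok&(z>.010)&(z<.020)&(H[...,0]<25)&(H[...,1]>90))
    rep('coaster',ok&(z>.006)&(z<.016)&(H[...,0]<25)&(H[...,1]>90)&(X[...,1]<.2))
    rep('cork45-60',ok&(z>.044)&(z<.066)&(X[...,1]<.3))
    rep('tall',ok&(z>.067)&(z<.075)&(X[...,1]<.3))
P=np.vstack(P);C=np.vstack(C)
# top-down map 1mm: x 0.2..0.8 (up), y .4..-.4
o=np.argsort(P[:,2]);P=P[o];C=C[o]
s=ok=(P[:,0]>.2)&(P[:,0]<.75)&(abs(P[:,1])<.4)&(P[:,2]<.3)
im=np.zeros((550,800,3),np.uint8);im[((.75-P[s,0])*1000).astype(int),((.4-P[s,1])*1000).astype(int)]=C[s][:,::-1]
cv2.imwrite('pics/top.png',cv2.dilate(im,np.ones((3,3))))
E
```

```text
scene canlid 386 px [222. 248.] rect [ 0.4945 -0.2194] [0.0401 0.0674] 8.5 med [ 0.4969 -0.2224  0.1095]
scene canlid 558 px [204. 271.] rect [ 0.5046 -0.2987] [0.0611 0.0619] 11.7 med [ 0.5066 -0.3021  0.1145]
scene canlid 88 px [335. 264.] rect [ 0.7383 -0.1397] [0.0234 0.0241] 50.3 med [ 0.7399 -0.1413  0.1083]
scene canlid 740 px [182. 295.] rect [ 0.5091 -0.377 ] [0.0581 0.0592] 7.3 med [ 0.5126 -0.3807  0.1197]
scene board 2558 px [325. 173.] rect [0.5149 0.2934] [0.1992 0.2268] 3.6 med [0.5208 0.2818 0.0142]
scene board 521 px [287. 230.] rect [ 0.5421 -0.0017] [0.0778 0.0877] 9.4 med [ 0.5442 -0.0036  0.0135]
scene board 32 px [240. 272.] rect [ 0.5191 -0.1897] [0.0168 0.0291] 15.1 med [ 0.519  -0.1905  0.0111]
scene board 38 px [254. 275.] rect [ 0.5526 -0.181 ] [0.0195 0.0361] 87.3 med [ 0.5515 -0.1821  0.0115]
scene board 241 px [249. 301.] rect [ 0.582  -0.2578] [0.0323 0.1772] 6.1 med [ 0.587  -0.2522  0.0109]
scene board 28 px [265. 296.] rect [ 0.609  -0.2241] [0.0102 0.0343] 1.4 med [ 0.6095 -0.2268  0.0113]
scene board 53 px [331. 297.] rect [ 0.7457 -0.1538] [0.0373
[... 7507 characters left out ...]
ll 41 px [259. 211.] rect [0.4607 0.0331] [0.0267 0.0553] 85.8 med [0.4641 0.0378 0.0713]
side tall 44 px [258. 224.] rect [ 0.4587 -0.0083] [0.0202 0.0575] 86.7 med [ 0.4564 -0.0126  0.0709]
side tall 54 px [188. 262.] rect [ 0.274  -0.1124] [0.0675 0.0268] 12.8 med [ 0.2696 -0.1073  0.0705]
side tall 65 px [193. 281.] rect [ 0.2871 -0.1609] [0.0768 0.0308] 16.9 med [ 0.2893 -0.1716  0.0712]
side tall 38 px [363. 290.] rect [ 0.6891 -0.2429] [0.0188 0.0548] 70.6 med [ 0.6834 -0.2473  0.0711]
side tall 39 px [232. 357.] rect [ 0.3701 -0.3607] [0.0161 0.0533] 89.9 med [ 0.3729 -0.3649  0.0707]
side tall 36 px [300. 368.] rect [ 0.5112 -0.4044] [0.0544 0.0045] 2.7 med [ 0.5097 -0.4046  0.0709]
```

View pics/top.png

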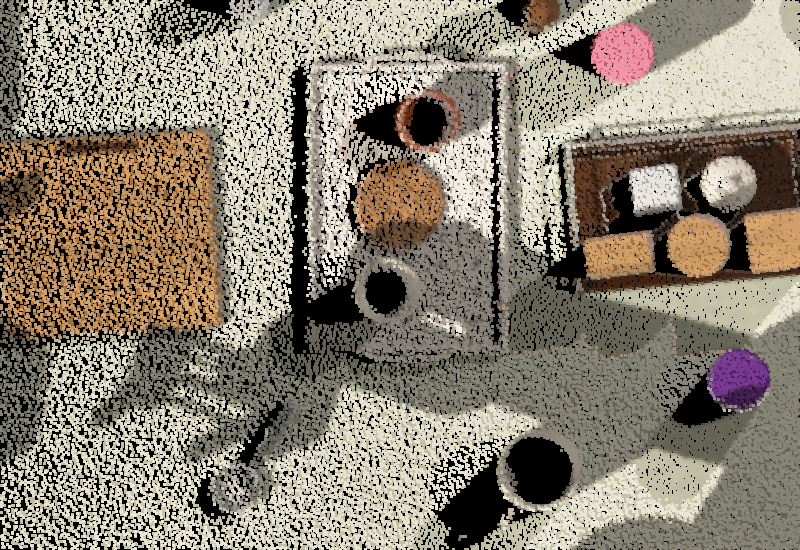

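The top map is consistent with the given sizes: slim canister (0.495,-0.219), round (0.504,-0.2985), square (0.5095,-0.376), pot about (0.569,-0.329), tin (0.561,-0.255), coaster (0.544,-0.001), board (0.515,0.294). I will close the fingers along the rack's x, gripping above the pot's height.

```bash
cat >> h.py <<'E'
from scipy.spatial.transform import Rotation as Ro
def plan(x,y,z,yaw=None):
    "tool-frame shift (units of 25 mm) to world target; yaw = world angle of tool y, deg"
    s=sense(); R=Ro.from_rotvec(s['orientation']).as_matrix()
    u=R.T@(np.array([x,y,z])-s['eef_pos'])/.025
    a=np.degrees(np.arctan2(R[1,1],R[0,1])); 
    print('t',round(s['clock'],1),'pos',s['eef_pos'].round(4),'yaw',a.round(1),'tilt',(R[:2,2]*57.3).round(2),'F',s['force'].round(1),'w',round(s['width'],4))
    print('shift',u.round(2),'turn',None if yaw is None else round(-((yaw-a+90)%180-90)/45,3))
E
python3 - <<'E'
from h import *
for n in ['scene','side']:
    p,d,c=load(n);X=cloud(d,c);x,y,z=X[...,0],X[...,1],X[...,2]
    for ya in [.15,.25,.35,.4,.45]:
        m=(d>0)&(x>.35)&(x<.66)&(y>ya)&(y<ya+.05);print(n,ya,z[m].max().round(3),X[m][z[m].argmax()].round(3))
E
```

```text
scene 0.15 0.019 [0.502 0.188 0.019]
scene 0.25 0.02 [0.456 0.256 0.02 ]
scene 0.35 0.02 [0.492 0.354 0.02 ]
scene 0.4 0.016 [0.562 0.402 0.016]
scene 0.45 0.005 [0.365 0.476 0.005]
side 0.15 0.019 [0.433 0.193 0.019]
side 0.25 0.021 [0.546 0.264 0.021]
side 0.35 0.019 [0.576 0.371 0.019]
side 0.4 0.018 [0.602 0.402 0.018]
side 0.45 0.005 [0.42  0.474 0.005]
```

Request:
arm_command(jaw=[1,1,1,1,1,1,1,1,1,1], translation=[[0,0,0],[0,0,0],[0,0,0],[0,0,0],[0,0,0],[0,0,0],[0,0,0],[0,0,0],[0,0,0],[0,0,0]], rot=[[0,0,0.153],[0,0,0.153],[0,0,0.153],[0,0,0.153],[0,0,0.153],[0,0,0.153],[0,0,0.153],[0,0,0.153],[0,0,0.153],[0,0,0]])

```text
clock: 0.98
eef_pos: [0.1804, 0.4929, 0.2185]
orientation: [2.067, 2.365, -0.001]
force: [0.6, -0.2, 0.3]
width: 0.0879
gripper_force: 0.0
```

```bash
python3 -c "
from h import *
plan(.495,-.2185,.2185,8)"
```

```text
t 1.0 pos [0.1804 0.4929 0.2185] yaw 7.7 tilt [-0.02 -0.02] F [ 0.6 -0.2  0.3] w 0.0879
shift [-2.988e+01  8.660e+00  1.000e-02] turn -0.007
```

Request:
arm_command(jaw=[1,1,1,1,1,1,1,1,1,1,1,1], translation=[[-1,0.29,0],[-1,0.29,0],[-1,0.29,0],[-1,0.29,0],[-1,0.29,0],[-1,0.29,0],[-1,0.29,0],[-1,0.29,0],[-1,0.29,0],[-1,0.29,0],[-1,0.29,0],[-1,0.29,0]], rot=[[0,0,0],[0,0,0],[0,0,0],[0,0,0],[0,0,0],[0,0,0],[0,0,0],[0,0,0],[0,0,0],[0,0,0],[0,0,0],[0,0,0]])

```text
clock: 1.98
eef_pos: [0.3082, 0.2067, 0.2187]
orientation: [2.057, 2.374, 0.0]
force: [0.2, 0.7, -1.0]
width: 0.0881
gripper_force: 0.0
```

Request:
arm_command(jaw=[1,1,1,1,1,1,1,1,1,1,1,1], translation=[[-1,0.29,0],[-1,0.29,0],[-1,0.29,0],[-1,0.29,0],[-1,0.29,0],[-1,0.29,0],[-1,0.29,0],[-1,0.29,0],[-1,0.29,0],[-1,0.29,0],[-1,0.29,0],[-1,0.29,0]], rot=[[0,0,0],[0,0,0],[0,0,0],[0,0,0],[0,0,0],[0,0,0],[0,0,0],[0,0,0],[0,0,0],[0,0,0],[0,0,0],[0,0,0]])

```text
clock: 2.98
eef_pos: [0.4359, -0.0785, 0.2186]
orientation: [-2.058, -2.374, 0.0]
force: [-0.0, -0.0, -0.1]
width: 0.088
gripper_force: 0.0
```

Request:
arm_command(jaw=[1,1,1,1,1,1,1], translation=[[-1,0.29,0],[-1,0.29,0],[-1,0.29,0],[-1,0.29,0],[-1,0.29,0],[-0.88,0.29,0],[0,0,0]], rot=[[0,0,0],[0,0,0],[0,0,0],[0,0,0],[0,0,0],[0,0,0],[0,0,0]])

```text
clock: 3.57
eef_pos: [0.4997, -0.2198, 0.2179]
orientation: [-2.061, -2.371, 0.001]
force: [-0.8, 0.7, -0.2]
width: 0.0882
gripper_force: 0.0
```

```bash
python3 - <<'E'
from h import *
plan(.495,-.2185,.072,8)
p,d,c=snap('wrist','w1.png')
X=cloud(d,c);z=X[...,2]
for nm,lo,hi in [('slim',.104,.1125),('round',.1126,.1172),('square',.1173,.124),('tin',.044,.0485),('pot',.0485,.054)]:
    m=((d>0)&(z>lo)&(z<hi)&(X[...,1]<-.15)&(X[...,1]>-.43)&(X[...,0]>.44)&(X[...,0]<.61)).astype(np.uint8)
    m=cv2.morphologyEx(m,cv2.MORPH_OPEN,np.ones((5,5)))
    n,l,s,ce=cv2.connectedComponentsWithStats(m)
    if n>1:
        i=1+s[1:,4].argmax();q=X[l==i];r=cv2.minAreaRect(q[:,:2].astype(np.float32));print(nm,s[i,4],np.round(r[0],4),np.round(r[1],4),round(r[2],1),np.median(q[:,2]).round(4))
E
```

```text
t 3.6 pos [ 0.4997 -0.2198  0.2179] yaw 8.0 tilt [-0.02 -0.02] F [-0.8  0.7 -0.2] w 0.0882
shift [ 0.08 -0.17  5.84] turn 0.0
slim 4210 [ 0.4962 -0.219 ] [0.0401 0.0656] 8.6 0.1099
round 3018 [ 0.5044 -0.2892] [0.06   0.0425] 7.5 0.1151
square 2552 [ 0.509  -0.3687] [0.0577 0.0422] 8.8 0.1201
tin 25 [ 0.5387 -0.2372] [0.0039 0.0039] 8.6 0.0473
pot 847 [ 0.5677 -0.3237] [0.043 0.031] 7.4 0.051
```

View pics/w1.png

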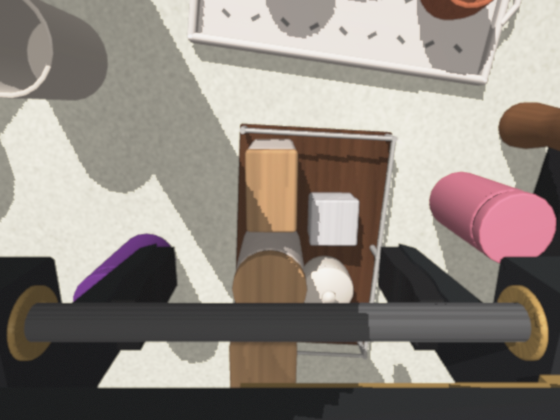

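The close view shows the slim lid at (270,190), centred between the fingers, with the pot at (328,282) and the tin at (333,218) behind. The measured lid centre is (0.4955,-0.219), with a yaw of about 8°. Descending to grip it.

Request:
arm_command(jaw=[1,1,1,1,1,1,1,0,0,0,0,0], translation=[[0.06,-0.16,0.9],[0,0,1],[0,0,1],[0,0,1],[0,0,1],[0,0,0.9],[0,0,0],[0,0,0],[0,0,0],[0,0,0],[0,0,0],[0,0,0]], rot=[[0,0,0],[0,0,0],[0,0,0],[0,0,0],[0,0,0],[0,0,0],[0,0,0],[0,0,0],[0,0,0],[0,0,0],[0,0,0],[0,0,0]])

```text
clock: 4.62
eef_pos: [0.4951, -0.216, 0.0747]
orientation: [2.061, 2.369, 0.0]
force: [-0.1, -0.2, -0.4]
width: 0.057
gripper_force: 0.0
```

Request:
arm_command(jaw=[0,0,0,0], translation=[[0,0,0],[0,0,0],[0,0,0],[0,0,0]], rot=[[0,0,0],[0,0,0],[0,0,0],[0,0,0]])

```text
clock: 4.95
eef_pos: [0.4949, -0.2159, 0.0739]
orientation: [2.062, 2.37, -0.0]
force: [-1.7, -0.4, 1.7]
width: 0.0394
gripper_force: 30.0
```

```bash
python3 -c "
from h import *
plan(.505,.362,.185,8)"
```

```text
t 5.0 pos [ 0.4949 -0.2159  0.0739] yaw 7.9 tilt [ 0.01 -0.01] F [-1.7 -0.4  1.7] w 0.0394
shift [22.84  3.6  -4.45] turn -0.001
```

Request:
arm_command(jaw=[0,0,0,0,0,0,0,0,0,0,0,0], translation=[[0,0,-0.5],[0,0,-1],[0,0,-1],[0,0,-1],[0,0,-0.95],[0.5,0.1,0],[1,0.16,0],[1,0.16,0],[1,0.16,0],[1,0.16,0],[1,0.16,0],[1,0.16,0]], rot=[[0,0,0],[0,0,0],[0,0,0],[0,0,0],[0,0,0],[0,0,0],[0,0,0],[0,0,0],[0,0,0],[0,0,0],[0,0,0],[0,0,0]])

```text
clock: 5.95
eef_pos: [0.4977, -0.0491, 0.1833]
orientation: [-2.061, -2.368, 0.001]
force: [0.3, 0.3, -2.8]
width: 0.0397
gripper_force: 30.0
```

Request:
arm_command(jaw=[0,0,0,0,0,0,0,0,0,0,0,0], translation=[[1,0.16,0],[1,0.16,0],[1,0.16,0],[1,0.16,0],[1,0.16,0],[1,0.16,0],[1,0.16,0],[1,0.16,0],[1,0.16,0],[1,0.16,0],[1,0.16,0],[1,0.16,0]], rot=[[0,0,0],[0,0,0],[0,0,0],[0,0,0],[0,0,0],[0,0,0],[0,0,0],[0,0,0],[0,0,0],[0,0,0],[0,0,0],[0,0,0]])

```text
clock: 6.95
eef_pos: [0.5034, 0.2542, 0.1831]
orientation: [-2.061, -2.369, 0.003]
force: [-0.7, -0.8, -3.0]
width: 0.04
gripper_force: 30.0
```

Request:
arm_command(jaw=[0,0,0,0,0,0,0], translation=[[1,0.16,0],[1,0.16,0],[1,0.16,0],[1,0.16,0],[0.45,0.1,0],[0,0,0],[0,0,0]], rot=[[0,0,0],[0,0,0],[0,0,0],[0,0,0],[0,0,0],[0,0,0],[0,0,0]])

```text
clock: 7.53
eef_pos: [0.5067, 0.3655, 0.1832]
orientation: [-2.06, -2.37, 0.004]
force: [1.6, 0.1, -2.1]
width: 0.0397
gripper_force: 30.0
```

```bash
python3 -c "
from h import *
plan(.505,.365,.080,8)"
```

```text
t 7.5 pos [0.5067 0.3655 0.1832] yaw 8.0 tilt [-0.14 -0.07] F [ 1.6  0.1 -2.1] w 0.0397
shift [-0.01 -0.06  4.13] turn -0.0
```

Request:
arm_command(jaw=[0,0,0,0,0,0,0,1,1,1,1,1], translation=[[0,0,1],[0,0,1],[0,0,1],[0,0,0.6],[0,0,0.3],[0,0,0.23],[0,0,0],[0,0,0],[0,0,0],[0,0,0],[0,0,0],[0,0,0]], rot=[[0,0,0],[0,0,0],[0,0,0],[0,0,0],[0,0,0],[0,0,0],[0,0,0],[0,0,0],[0,0,0],[0,0,0],[0,0,0],[0,0,0]])

```text
clock: 8.53
eef_pos: [0.5079, 0.3653, 0.0823]
orientation: [2.062, 2.37, 0.001]
force: [0.3, 0.0, -0.4]
width: 0.0709
gripper_force: 0.0
```

Request:
arm_command(jaw=[1,1,1,1,1,1,1,1,1,1,1,1], translation=[[0,0,0],[0,0,-0.5],[0,0,-1],[0,0,-1],[0,0,-1],[0,0,-1],[-1,-0.16,0],[-1,-0.16,0],[-1,-0.16,0],[-1,-0.16,0],[-1,-0.16,0],[-1,-0.16,0]], rot=[[0,0,0],[0,0,0],[0,0,0],[0,0,0],[0,0,0],[0,0,0],[0,0,0],[0,0,0],[0,0,0],[0,0,0],[0,0,0],[0,0,0]])

```text
clock: 9.53
eef_pos: [0.5045, 0.2122, 0.1944]
orientation: [2.062, 2.37, 0.0]
force: [-0.5, 0.2, -0.5]
width: 0.088
gripper_force: 0.0
```

```bash
python3 -c "
from h import *
plan(.504,-.2985,.19,7)"
```

```text
t 9.5 pos [0.5045 0.2122 0.1944] yaw 7.9 tilt [0.02 0.  ] F [-0.5  0.2 -0.5] w 0.088
shift [-20.23  -2.84   0.18] turn 0.021
```

Request:
arm_command(jaw=[1,1,1,1,1,1,1,1,1,1,1,1], translation=[[-1,-0.14,0],[-1,-0.14,0],[-1,-0.14,0],[-1,-0.14,0],[-1,-0.14,0],[-1,-0.14,0],[-1,-0.14,0],[-1,-0.14,0],[-1,-0.14,0],[-1,-0.14,0],[-1,-0.14,0],[-1,-0.14,0]], rot=[[0,0,0],[0,0,0],[0,0,0],[0,0,0],[0,0,0],[0,0,0],[0,0,0],[0,0,0],[0,0,0],[0,0,0],[0,0,0],[0,0,0]])

```text
clock: 10.53
eef_pos: [0.5043, -0.0908, 0.1944]
orientation: [2.062, 2.37, 0.0]
force: [0.2, 0.5, -0.0]
width: 0.0885
gripper_force: 0.0
```

Request:
arm_command(jaw=[1,1,1,1,1,1,1,1,1,1,1], translation=[[-1,-0.14,0],[-1,-0.14,0],[-1,-0.14,0],[-1,-0.14,0],[-1,-0.14,0],[-1,-0.14,0],[-1,-0.14,0],[-0.8,-0.14,0],[-0.42,-0.04,0],[0,0,0],[0,0,0]], rot=[[0,0,0],[0,0,0],[0,0,0],[0,0,0],[0,0,0],[0,0,0],[0,0,0],[0,0,0],[0,0,0],[0,0,0],[0,0,0]])

```text
clock: 11.45
eef_pos: [0.5041, -0.2966, 0.1941]
orientation: [-2.062, -2.369, -0.0]
force: [-0.5, 0.3, -0.2]
width: 0.0881
gripper_force: 0.0
```

```bash
python3 -c "
from h import *
plan(.504,-.2985,.075,7)"
```

```text
t 11.4 pos [ 0.5041 -0.2966  0.1941] yaw 7.9 tilt [-0.01  0.03] F [-0.5  0.3 -0.2] w 0.0881
shift [-0.08 -0.02  4.76] turn 0.021
```

Request:
arm_command(jaw=[1,1,1,1,1,1,0,0,0,0,0,0], translation=[[-0.08,0,0.9],[0,0,1],[0,0,1],[0,0,1],[0,0,0.86],[0,0,0],[0,0,0],[0,0,0],[0,0,0],[0,0,0],[0,0,0],[0,0,0]], rot=[[0,0,0],[0,0,0],[0,0,0],[0,0,0],[0,0,0],[0,0,0],[0,0,0],[0,0,0],[0,0,0],[0,0,0],[0,0,0],[0,0,0]])

```text
clock: 12.45
eef_pos: [0.5048, -0.2995, 0.0765]
orientation: [2.061, 2.368, 0.0]
force: [-0.9, 0.2, 6.2]
width: 0.0614
gripper_force: 30.0
```

```bash
python3 -c "
from h import *
plan(.505,.288,.185,8)"
```

```text
t 12.4 pos [ 0.5048 -0.2995  0.0765] yaw 7.9 tilt [ 0.09 -0.08] F [-0.9  0.2  6.2] w 0.0614
shift [23.27  3.26 -4.37] turn -0.001
```

Request:
arm_command(jaw=[0,0,0,0,0,0,0,0,0,0,0,0], translation=[[0,0,-0.5],[0,0,-1],[0,0,-1],[0,0,-1],[0,0,-0.9],[0.5,0.1,0],[1,0.14,0],[1,0.14,0],[1,0.14,0],[1,0.14,0],[1,0.14,0],[1,0.14,0]], rot=[[0,0,0],[0,0,0],[0,0,0],[0,0,0],[0,0,0],[0,0,0],[0,0,0],[0,0,0],[0,0,0],[0,0,0],[0,0,0],[0,0,0]])

```text
clock: 13.45
eef_pos: [0.5043, -0.1326, 0.1837]
orientation: [-2.061, -2.368, 0.0]
force: [0.2, 0.4, -2.0]
width: 0.0616
gripper_force: 30.0
```

Request:
arm_command(jaw=[0,0,0,0,0,0,0,0,0,0,0,0], translation=[[1,0.14,0],[1,0.14,0],[1,0.14,0],[1,0.14,0],[1,0.14,0],[1,0.14,0],[1,0.14,0],[1,0.14,0],[1,0.14,0],[1,0.14,0],[1,0.14,0],[1,0.14,0]], rot=[[0,0,0],[0,0,0],[0,0,0],[0,0,0],[0,0,0],[0,0,0],[0,0,0],[0,0,0],[0,0,0],[0,0,0],[0,0,0],[0,0,0]])

```text
clock: 14.45
eef_pos: [0.5041, 0.1698, 0.1838]
orientation: [-2.061, -2.369, 0.002]
force: [0.4, -0.4, -1.8]
width: 0.0615
gripper_force: 30.0
```

Request:
arm_command(jaw=[0,0,0,0,0,0,0,0], translation=[[1,0.14,0],[1,0.14,0],[1,0.14,0],[0.9,0.14,0],[0.5,0.1,0],[0.3,0,0],[0,0,0],[0,0,0]], rot=[[0,0,0],[0,0,0],[0,0,0],[0,0,0],[0,0,0],[0,0,0],[0,0,0],[0,0,0]])

```text
clock: 15.12
eef_pos: [0.5053, 0.2861, 0.1847]
orientation: [-2.062, -2.37, 0.002]
force: [0.5, 0.5, -2.7]
width: 0.0615
gripper_force: 30.0
```

```bash
python3 -c "
from h import *
plan(.505,.288,.082,8)"
```

```text
t 15.1 pos [0.5053 0.2861 0.1847] yaw 7.9 tilt [-0.04 -0.04] F [ 0.5  0.5 -2.7] w 0.0615
shift [0.08 0.   4.11] turn -0.001
```

Request:
arm_command(jaw=[0,0,0,0,0,0,0,1,1,1,1,1], translation=[[0.08,0,1],[0,0,1],[0,0,1],[0,0,0.6],[0,0,0.3],[0,0,0.25],[0,0,0],[0,0,0],[0,0,0],[0,0,0],[0,0,0],[0,0,0]], rot=[[0,0,0],[0,0,0],[0,0,0],[0,0,0],[0,0,0],[0,0,0],[0,0,0],[0,0,0],[0,0,0],[0,0,0],[0,0,0],[0,0,0]])

```text
clock: 16.12
eef_pos: [0.5055, 0.2887, 0.0818]
orientation: [2.062, 2.37, 0.001]
force: [0.1, -0.2, 0.3]
width: 0.088
gripper_force: 0.0
```

Request:
arm_command(jaw=[1,1,1,1,1,1,1,1,1,1,1,1], translation=[[0,0,0],[0,0,-0.5],[0,0,-1],[0,0,-1],[0,0,-1],[0,0,-1],[-1,-0.14,0],[-1,-0.14,0],[-1,-0.14,0],[-1,-0.14,0],[-1,-0.14,0],[-1,-0.14,0]], rot=[[0,0,0],[0,0,0],[0,0,0],[0,0,0],[0,0,0],[0,0,0],[0,0,0],[0,0,0],[0,0,0],[0,0,0],[0,0,0],[0,0,0]])

```text
clock: 17.12
eef_pos: [0.505, 0.1361, 0.1941]
orientation: [2.062, 2.37, 0.0]
force: [0.6, 0.2, -0.6]
width: 0.0884
gripper_force: 0.0
```

```bash
python3 -c "
from h import *
plan(.5093,-.3765,.19,7.5)"
```

```text
t 17.1 pos [0.505  0.1361 0.1941] yaw 7.9 tilt [ 0.02 -0.  ] F [ 0.6  0.2 -0.6] w 0.0884
shift [-20.33  -2.66   0.16] turn 0.01
```

Request:
arm_command(jaw=[1,1,1,1,1,1,1,1,1,1,1,1], translation=[[-1,-0.13,0],[-1,-0.13,0],[-1,-0.13,0],[-1,-0.13,0],[-1,-0.13,0],[-1,-0.13,0],[-1,-0.13,0],[-1,-0.13,0],[-1,-0.13,0],[-1,-0.13,0],[-1,-0.13,0],[-1,-0.13,0]], rot=[[0,0,0],[0,0,0],[0,0,0],[0,0,0],[0,0,0],[0,0,0],[0,0,0],[0,0,0],[0,0,0],[0,0,0],[0,0,0],[0,0,0]])

```text
clock: 18.12
eef_pos: [0.5078, -0.1666, 0.1941]
orientation: [2.062, 2.37, 0.0]
force: [-0.3, -0.3, 0.2]
width: 0.0884
gripper_force: 0.0
```

Request:
arm_command(jaw=[1,1,1,1,1,1,1,1,1,1,1], translation=[[-1,-0.13,0],[-1,-0.13,0],[-1,-0.13,0],[-1,-0.13,0],[-1,-0.13,0],[-1,-0.13,0],[-1,-0.13,0],[-0.8,-0.13,0],[-0.53,-0.04,0],[0,0,0],[0,0,0]], rot=[[0,0,0],[0,0,0],[0,0,0],[0,0,0],[0,0,0],[0,0,0],[0,0,0],[0,0,0],[0,0,0],[0,0,0],[0,0,0]])

```text
clock: 19.03
eef_pos: [0.5098, -0.3752, 0.1936]
orientation: [-2.063, -2.369, -0.0]
force: [0.4, -0.3, 0.4]
width: 0.0882
gripper_force: 0.0
```

```bash
python3 -c "
from h import *
plan(.5093,-.3765,.078,7.5)"
```

```text
t 19.0 pos [ 0.5098 -0.3752  0.1936] yaw 7.9 tilt [-0.02  0.03] F [ 0.4 -0.3  0.4] w 0.0882
shift [-0.05 -0.03  4.63] turn 0.009
```

Request:
arm_command(jaw=[1,1,1,1,1,1,0,0,0,0,0,0], translation=[[-0.05,-0.03,0.8],[0,0,1],[0,0,1],[0,0,1],[0,0,0.83],[0,0,0],[0,0,0],[0,0,0],[0,0,0],[0,0,0],[0,0,0],[0,0,0]], rot=[[0,0,0],[0,0,0],[0,0,0],[0,0,0],[0,0,0],[0,0,0],[0,0,0],[0,0,0],[0,0,0],[0,0,0],[0,0,0],[0,0,0]])

```text
clock: 20.03
eef_pos: [0.5096, -0.3769, 0.0793]
orientation: [2.061, 2.369, -0.0]
force: [-1.9, -0.4, 5.0]
width: 0.0579
gripper_force: 29.9
```

```bash
python3 -c "
from h import *
plan(.505,.216,.185,8)"
```

```text
t 20.0 pos [ 0.5096 -0.3769  0.0793] yaw 7.9 tilt [ 0.06 -0.07] F [-1.9 -0.4  5. ] w 0.0579
shift [23.51  3.09 -4.26] turn -0.001
```

Request:
arm_command(jaw=[0,0,0,0,0,0,0,0,0,0,0,0], translation=[[0,0,-0.5],[0,0,-1],[0,0,-1],[0,0,-1],[0,0,-0.9],[0.5,0.1,0],[1,0.13,0],[1,0.13,0],[1,0.13,0],[1,0.13,0],[1,0.13,0],[1,0.13,0]], rot=[[0,0,0],[0,0,0],[0,0,0],[0,0,0],[0,0,0],[0,0,0],[0,0,0],[0,0,0],[0,0,0],[0,0,0],[0,0,0],[0,0,0]])

```text
clock: 21.03
eef_pos: [0.5083, -0.2112, 0.1885]
orientation: [-2.062, -2.369, 0.0]
force: [0.3, 1.3, -3.9]
width: 0.0579
gripper_force: 30.0
```

Request:
arm_command(jaw=[0,0,0,0,0,0,0,0,0,0,0,0], translation=[[1,0.13,0],[1,0.13,0],[1,0.13,0],[1,0.13,0],[1,0.13,0],[1,0.13,0],[1,0.13,0],[1,0.13,0],[1,0.13,0],[1,0.13,0],[1,0.13,0],[1,0.13,0]], rot=[[0,0,0],[0,0,0],[0,0,0],[0,0,0],[0,0,0],[0,0,0],[0,0,0],[0,0,0],[0,0,0],[0,0,0],[0,0,0],[0,0,0]])

```text
clock: 22.03
eef_pos: [0.5055, 0.0911, 0.1886]
orientation: [-2.062, -2.369, 0.001]
force: [0.3, -0.2, -4.1]
width: 0.0575
gripper_force: 30.0
```

Request:
arm_command(jaw=[0,0,0,0,0,0,0,0], translation=[[1,0.13,0],[1,0.13,0],[1,0.13,0],[1,0.13,0],[0.6,0.1,0],[0.4,0,0],[0,0,0],[0,0,0]], rot=[[0,0,0],[0,0,0],[0,0,0],[0,0,0],[0,0,0],[0,0,0],[0,0,0],[0,0,0]])

```text
clock: 22.7
eef_pos: [0.5038, 0.2155, 0.1882]
orientation: [-2.062, -2.37, 0.001]
force: [0.1, 0.0, -3.1]
width: 0.0579
gripper_force: 30.0
```

```bash
python3 -c "
from h import *
plan(.505,.216,.0845,8)"
```

```text
t 22.7 pos [0.5038 0.2155 0.1882] yaw 8.0 tilt [-0.02 -0.03] F [ 0.1  0.  -3.1] w 0.0579
shift [0.02 0.05 4.15] turn -0.001
```

Request:
arm_command(jaw=[0,0,0,0,0,0,0,1,1,1,1,1], translation=[[0,0.05,1],[0,0,1],[0,0,1],[0,0,0.6],[0,0,0.3],[0,0,0.27],[0,0,0],[0,0,0],[0,0,0],[0,0,0],[0,0,0],[0,0,0]], rot=[[0,0,0],[0,0,0],[0,0,0],[0,0,0],[0,0,0],[0,0,0],[0,0,0],[0,0,0],[0,0,0],[0,0,0],[0,0,0],[0,0,0]])

```text
clock: 23.7
eef_pos: [0.5055, 0.216, 0.0844]
orientation: [2.062, 2.37, 0.001]
force: [-0.3, 0.2, -0.6]
width: 0.0876
gripper_force: 0.0
```

Request:
arm_command(jaw=[1,1,1,1,1,1,1,1,1,1,1,1], translation=[[0,0,0],[0,0,-0.5],[0,0,-1],[0,0,-1],[0,0,-1],[0,0,-1],[0,0,0],[0,0,0],[0,0,0],[0,0,0],[0,0,0],[0,0,0]], rot=[[0,0,0],[0,0,0],[0,0,0],[0,0,0],[0,0,0],[0,0,0.152],[0,0,0.152],[0,0,0.152],[0,0,0.152],[0,0,0.152],[0,0,0.152],[0,0,0.152]])

```text
clock: 24.7
eef_pos: [0.5053, 0.216, 0.1965]
orientation: [2.85, 1.321, 0.0]
force: [0.4, -0.4, 0.3]
width: 0.0883
gripper_force: 0.0
```

```bash
python3 - <<'E'
from h import *
plan(.5,-.27,.22,-40)
p,d,c=snap('side')
X=cloud(d,c);z=X[...,2];H=cv2.cvtColor(p,cv2.COLOR_RGB2HSV)
m=((d>0)&(z>.105)&(z<.13)&(X[...,0]>.4)&(X[...,0]<.62)&(X[...,1]>.15)&(X[...,1]<.42)&(H[...,0]<25)&(H[...,1]>60)).astype(np.uint8)
n,l,s,ce=cv2.connectedComponentsWithStats(m)
for i in range(1,n):
    if s[i,4]>30: q=X[l==i];r=cv2.minAreaRect(q[:,:2].astype(np.float32));print(s[i,4],ce[i].round(),np.round(r[0],4),np.round(r[1],4),round(r[2],1),np.median(q[:,2]).round(4))
# pot, tin, knob
for lo,hi,nm in [(.046,.053,'pottop'),(.0585,.066,'knob'),(.043,.05,'tin')]:
    m=(d>0)&(z>lo)&(z<hi)&(X[...,0]>.52)&(X[...,0]<.61)&(X[...,1]<-.22)&(X[...,1]>-.37); m&= (X[...,1]>-.285) if nm=='tin' else (X[...,1]<-.285)
    q=X[m];r=cv2.minAreaRect(q[:,:2].astype(np.float32));print(nm,m.sum(),np.round(r[0],4),np.round(r[1],4),round(r[2],1),np.median(q[:,2]).round(4))
E
```

```text
t 24.7 pos [0.5053 0.216  0.1965] yaw -40.3 tilt [0. 0.] F [ 0.4 -0.4  0.3] w 0.0883
shift [-14.97  12.41  -0.94] turn -0.006
713 [265. 144.] [0.5041 0.2887] [0.0623 0.2113] 0.8 0.119
pottop 349 [ 0.5664 -0.3273] [0.0515 0.0494] 80.4 0.0492
knob 24 [ 0.5668 -0.3272] [0.0109 0.0111] 79.1 0.0611
tin 336 [ 0.5604 -0.2537] [0.0462 0.0473] 6.6 0.0474
```

All three lids stand on the board (one merged blob spanning y from 0.18 to 0.39). The pot is at (0.567,-0.3275).

```bash
python3 -c "
from h import *
plan(.567,-.328,.18,-40)"
```

```text
t 24.8 pos [0.5053 0.216  0.1965] yaw -40.7 tilt [ 0.01 -0.  ] F [ 0.3  0.1 -0.7] w 0.0886
shift [-14.89  16.06   0.66] turn -0.015
```

Request:
arm_command(jaw=[1,1,1,1,1,1,1,1,1,1,1,1], translation=[[-0.88,0.95,0],[-0.88,0.95,0],[-0.88,0.95,0],[-0.88,0.95,0],[-0.88,0.95,0],[-0.88,0.95,0],[-0.88,0.95,0],[-0.88,0.95,0],[-0.88,0.95,0],[-0.88,0.95,0],[-0.88,0.95,0],[-0.88,0.95,0]], rot=[[0,0,0],[0,0,0],[0,0,0],[0,0,0],[0,0,0],[0,0,0],[0,0,0],[0,0,0],[0,0,0],[0,0,0],[0,0,0],[0,0,0]])

```text
clock: 25.75
eef_pos: [0.5542, -0.171, 0.1966]
orientation: [2.845, 1.333, 0.0]
force: [0.6, 0.5, -0.5]
width: 0.0882
gripper_force: 0.0
```

Request:
arm_command(jaw=[1,1,1,1,0.8,0.8,0.8,0.8], translation=[[-0.88,0.95,0],[-0.88,0.95,0],[-0.88,0.95,0],[-0.88,0.95,0],[-0.5,0.5,0.3],[-0.31,0.36,0.3],[0,0,0],[0,0,0]], rot=[[0,0,0],[0,0,0],[0,0,0],[0,0,0],[0,0,0],[0,0,0],[0,0,0],[0,0,0]])

```text
clock: 26.42
eef_pos: [0.574, -0.3265, 0.1808]
orientation: [-2.844, -1.33, 0.001]
force: [-0.0, 0.0, 0.3]
width: 0.0711
gripper_force: 0.0
```

```bash
python3 - <<'E'
from h import *
plan(.567,-.328,.022,-40)
p,d,c=snap('wrist','w2.png')
E
```

```text
t 26.4 pos [ 0.574  -0.3265  0.1808] yaw -39.9 tilt [-0.07  0.07] F [-0.   0.   0.3] w 0.0711
shift [-0.23 -0.16  6.35] turn 0.003
```

View pics/w2.png

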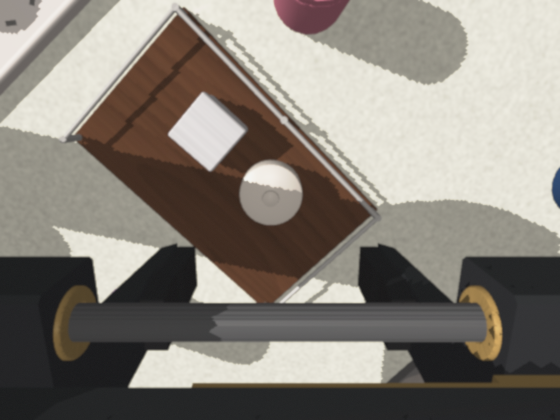

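The pot is at pixel (271,193), between the fingers, with the rail and the tin clear of both. Descending.

Request:
arm_command(jaw=[0.8,0.8,0.8,0.8,0.8,0.8,0.8,0.8,0.8], translation=[[-0.23,-0.16,0.8],[0,0,1],[0,0,1],[0,0,1],[0,0,0.8],[0,0,0.7],[0,0,0.5],[0,0,0.4],[0,0,0]], rot=[[0,0,0],[0,0,0],[0,0,0],[0,0,0],[0,0,0],[0,0,0],[0,0,0],[0,0,0],[0,0,0]])

```text
clock: 27.22
eef_pos: [0.567, -0.3279, 0.0252]
orientation: [-2.844, -1.33, 0.001]
force: [-0.8, 0.2, -1.1]
width: 0.0703
gripper_force: 0.0
```

Request:
arm_command(jaw=[0,0,0,0,0,0], translation=[[0,0,0],[0,0,0],[0,0,0],[0,0,0],[0,0,0],[0,0,0]], rot=[[0,0,0],[0,0,0],[0,0,0],[0,0,0],[0,0,0],[0,0,0]])

```text
clock: 27.72
eef_pos: [0.5678, -0.3293, 0.0276]
orientation: [2.845, 1.329, 0.001]
force: [-0.4, 1.7, 7.1]
width: 0.0521
gripper_force: 30.0
```

Request:
arm_command(jaw=[0,0,0,0,0,0,0,0,0], translation=[[0,0,-0.5],[0,0,-1],[0,0,-1],[0,0,-1],[0,0,-1],[0,0,-0.8],[0,0,0],[0,0,0],[0,0,0]], rot=[[0,0,0],[0,0,0],[0,0,0],[0,0,0],[0,0,0.148],[0,0,0.148],[0,0,0.148],[0,0,0.148],[0,0,0.148]])

```text
clock: 28.47
eef_pos: [0.5672, -0.3291, 0.1599]
orientation: [3.109, 0.449, 0.001]
force: [-0.1, 0.3, -2.4]
width: 0.0518
gripper_force: 30.0
```

```bash
python3 - <<'E'
from h import *
plan(.5445,-.001,.15,-100)
E
```

```text
t 28.5 pos [ 0.5672 -0.3291  0.1599] yaw -73.6 tilt [ 0.02 -0.03] F [-0.1  0.3 -2.4] w 0.0518
shift [  2.84 -12.84   0.39] turn 0.587
```

```bash
python3 - <<'E'
from h import *
p,d,c=snap('side'); p2,d2,c2=snap('scene')
out=[]
for pp,cc in((p,c),(p2,c2)):
    K,R,t=[np.array(cc[k]) for k in 'KRt']
    q=K@(R@np.array([.567,-.329,.165])+t.ravel()); u,v=(q[:2]/q[2]).astype(int); print(u,v)
    out.append(cv2.resize(pp[max(v-45,0):v+65,max(u-60,0):u+60],None,fx=3.3,fy=3.3,interpolation=cv2.INTER_CUBIC)[:360,:390])
cv2.imwrite('pics/grip.png',np.hstack(out)[:,:,::-1])
E
```

```text
323 309
217 272
```

View pics/grip.png

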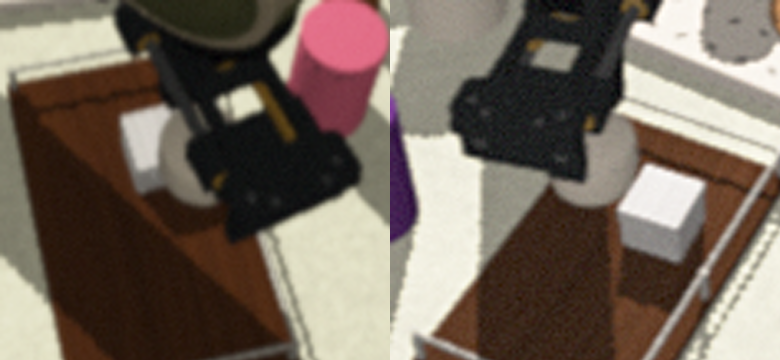

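The pot is held, partly hidden by the fingers. I will check how it sits in the grip from the depth data.

```bash
python3 - <<'E'
from h import *
from scipy.optimize import least_squares
Q=[]
for n in ('side','scene'):
    p,d,c=load(n);X=cloud(d,c);H=cv2.cvtColor(p,cv2.COLOR_RGB2HSV)
    m=(d>0)&(X[...,2]>.12)&(X[...,2]<.21)&(np.hypot(X[...,0]-.567,X[...,1]+.329)<.055)&(H[...,1]<90)&(H[...,2]>85)
    nn,l,s,ce=cv2.connectedComponentsWithStats(m.astype(np.uint8));i=1+s[1:,4].argmax()
    q=X[cv2.erode((l==i).astype(np.uint8),np.ones((2,2)))>0];print(n,len(q),q.min(0).round(3),q.max(0).round(3));Q.append(q)
q=np.vstack(Q);q=q[(q[:,2]>.148)&(q[:,2]<.175)]
for z0 in (.148,.157,.166):
    a=q[(q[:,2]>=z0)&(q[:,2]<z0+.009)]
    f=least_squares(lambda v:np.hypot(a[:,0]-v[0],a[:,1]-v[1])-.027,[.567,-.329],loss='soft_l1',f_scale=.001);print(z0,len(a),f.x.round(4),np.abs(f.fun).mean().round(4))
E
```

```text
side 188 [ 0.543 -0.356  0.148] [ 0.571 -0.312  0.185]
scene 343 [ 0.558 -0.358  0.146] [ 0.595 -0.307  0.185]
0.148 73 [ 0.5671 -0.3285] 0.0008
0.157 97 [ 0.5678 -0.3289] 0.0009
0.166 83 [ 0.5676 -0.3278] 0.0011
```

```bash
python3 - <<'E'
from h import *
from scipy.optimize import least_squares
for n in ('side','scene'):
    p,d,c=load(n);X=cloud(d,c);H=cv2.cvtColor(p,cv2.COLOR_RGB2HSV)
    m=((d>0)&(X[...,2]<.03)&(np.hypot(X[...,0]-.545,X[...,1])<.06)&(H[...,0]<25)&(H[...,1]>75)).astype(np.uint8)
    m=cv2.morphologyEx(m,cv2.MORPH_CLOSE,np.ones((3,3)));ct=max(cv2.findContours(m,0,cv2.CHAIN_APPROX_NONE)[0],key=cv2.contourArea)[:,0]
    zt=np.median(X[...,2][m>0]); a=np.array([ray(u,v,zt,c) for u,v in ct])
    f=least_squares(lambda v:np.hypot(a[:,0]-v[0],a[:,1]-v[1])-v[2],[.545,0,.045],loss='soft_l1',f_scale=.001);print(n,zt,f.x.round(4),np.abs(f.fun).mean().round(4),len(ct))
plan(.545,0,.15,-90)
E
```

```text
Traceback (most recent call last):
ValueError: max() iterable argument is empty
```

Request:
arm_command(jaw=[0,0,0,0], translation=[[0,0,0],[0,0,0],[0,0,0],[0,0,0]], rot=[[0,0,0.121],[0,0,0.121],[0,0,0.121],[0,0,0]])

```text
clock: 28.9
eef_pos: [0.5673, -0.329, 0.1593]
orientation: [3.142, 0.012, -0.0]
force: [-0.2, 0.5, -1.1]
width: 0.0518
gripper_force: 30.0
```

```bash
python3 - <<'E'
from h import *
plan(.545,0,.16,-90)
E
```

```text
t 28.9 pos [ 0.5673 -0.329   0.1593] yaw -89.6 tilt [-0. -0.] F [-0.2  0.5 -1.1] w 0.0518
shift [ -0.79 -13.17  -0.03] turn 0.01
```

Request:
arm_command(jaw=[0,0,0,0,0,0,0,0,0,0,0,0], translation=[[-0.07,-0.6,0],[-0.07,-1,0],[-0.07,-1,0],[-0.07,-1,0],[-0.07,-1,0],[-0.07,-1,0],[-0.07,-1,0],[-0.07,-1,0],[-0.07,-1,0],[-0.07,-1,0],[-0.07,-1,0],[0,-1,0]], rot=[[0,0,0],[0,0,0],[0,0,0],[0,0,0],[0,0,0],[0,0,0],[0,0,0],[0,0,0],[0,0,0],[0,0,0],[0,0,0],[0,0,0]])

```text
clock: 29.9
eef_pos: [0.5456, -0.038, 0.1593]
orientation: [3.141, 0.021, 0.0]
force: [0.4, -0.5, -2.0]
width: 0.0516
gripper_force: 30.0
```

Request:
arm_command(jaw=[0,0,0,0,0], translation=[[0,-0.9,0],[0,-0.6,0],[0,0,0],[0,0,0],[0,0,0]], rot=[[0,0,0],[0,0,0],[0,0,0],[0,0,0],[0,0,0]])

```text
clock: 30.32
eef_pos: [0.5458, -0.0024, 0.1591]
orientation: [3.141, 0.015, 0.0]
force: [-0.2, -0.5, -1.7]
width: 0.0516
gripper_force: 30.0
```

```bash
python3 - <<'E'
from h import *
from scipy.optimize import least_squares
plan(.545,0,.16,-90)
p,d,c=snap('wrist','w3.png');X=cloud(d,c);H=cv2.cvtColor(p,cv2.COLOR_RGB2HSV)
near=np.hypot(X[...,0]-.545,X[...,1])<.055
m=((d>0)&(X[...,2]<.03)&(X[...,2]>.0)&near&(H[...,0]<25)&(H[...,1]>75)).astype(np.uint8)
print(m.sum())
n,l,s,ce=cv2.connectedComponentsWithStats(cv2.morphologyEx(m,cv2.MORPH_OPEN,np.ones((3,3))));i=1+s[1:,4].argmax();m=l==i
q=X[m];print('z',np.percentile(q[:,2],[5,50,95]).round(4),q.min(0).round(3),q.max(0).round(3))
r=np.hypot(*(q[:,:2]-[.545,0]).T)
e=cv2.minEnclosingCircle(q[:,:2].astype(np.float32));print(np.round(e[0],4),round(e[1],4))
t=(d>0)&(X[...,2]<.02)&(X[...,2]>.001)&(abs(X[...,1])<.08)&(H[...,1]<60)&(X[...,0]>.48)&(X[...,0]<.62);print('tray z',np.median(X[t][:,2]).round(4))
E
```

```text
t 30.3 pos [ 0.5458 -0.0024  0.1591] yaw -89.5 tilt [ 0.01 -0.02] F [-0.2 -0.5 -1.7] w 0.0516
shift [-0.03 -0.1  -0.04] turn 0.012
5275
z [0.0128 0.014  0.0152] [ 0.522 -0.042  0.01 ] [0.591 0.045 0.016]
[0.5465 0.0013] 0.0446
tray z 0.006
```

View pics/w3.png

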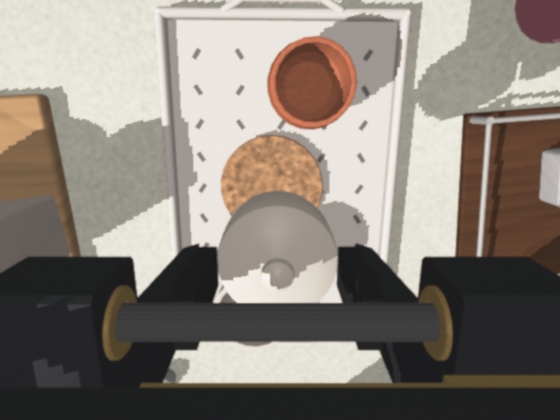

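The coaster is at pixel (272,185), measured centre (0.546,0.001) with its top at z = 0.014. The pot is held upright and the squat cup is at (312,82). Lowering.

Request:
arm_command(jaw=[0,0,0,0,0,0,0,0,0], translation=[[0,-0.14,0.8],[0,0,0.9],[0,0,0.9],[0,0,0.8],[0,0,0.7],[0,0,0.4],[0,0,0.3],[0,0,0.25],[0,0,0]], rot=[[0,0,0],[0,0,0],[0,0,0],[0,0,0],[0,0,0],[0,0,0],[0,0,0],[0,0,0],[0,0,0]])

```text
clock: 31.12
eef_pos: [0.5458, 0.0015, 0.0324]
orientation: [3.142, 0.011, -0.0]
force: [-0.1, -0.1, -1.4]
width: 0.0517
gripper_force: 30.0
```

```bash
python3 - <<'E'
from h import *
plan(.546,.001,.031,-90)
E
```

```text
t 31.1 pos [0.5458 0.0015 0.0324] yaw -89.6 tilt [-0.01 -0.  ] F [-0.1 -0.1 -1.4] w 0.0517
shift [0.01 0.02 0.05] turn 0.009
```

Request:
arm_command(jaw=[0,0,0,0.85,0.85,0.85,0.85,0.85,0.85], translation=[[0,0,0.05],[0,0,0],[0,0,0],[0,0,0],[0,0,0],[0,0,0],[0,0,0],[0,0,0],[0,0,0]], rot=[[0,0,0],[0,0,0],[0,0,0],[0,0,0],[0,0,0],[0,0,0],[0,0,0],[0,0,0],[0,0,0]])

```text
clock: 31.87
eef_pos: [0.5457, 0.0018, 0.0315]
orientation: [3.142, 0.012, 0.0]
force: [0.0, -0.1, 0.4]
width: 0.0748
gripper_force: 0.0
```

Request:
arm_command(jaw=[0.85,0.85,0.85,0.85,0.85,0.85,1,1,1,1], translation=[[0,0,-0.4],[0,0,-0.8],[0,0,-1],[0,0,-1],[0,0,-1],[0,0,-1],[0,0,-1],[0,0,-0.3],[0,0,0],[0,0,0]], rot=[[0,0,0],[0,0,0],[0,0,0],[0,0,0],[0,0,0],[0,0,0],[0,0,0],[0,0,0],[0,0,0],[0,0,0]])

```text
clock: 32.7
eef_pos: [0.5453, 0.0019, 0.1933]
orientation: [-3.141, -0.012, 0.001]
force: [-0.7, 0.2, -0.8]
width: 0.0881
gripper_force: 0.0
```

```bash
python3 - <<'E'
from h import *
plan(.5055,.216,.2,8)
p,d,c=snap('wrist','w4.png');X=cloud(d,c);z=X[...,2]
for lo,hi in((.048,.058),(.062,.07)):
    m=(d>0)&(z>lo)&(z<hi)&(np.hypot(X[...,0]-.546,X[...,1])<.035);q=X[m]
    e=cv2.minEnclosingCircle(q[:,:2].astype(np.float32));print(m.sum(),np.round(e[0],4),round(e[1],4),np.median(q,0).round(4))
E
```

```text
t 32.7 pos [0.5453 0.0019 0.1933] yaw -89.6 tilt [-0.04  0.01] F [-0.7  0.2 -0.8] w 0.0881
shift [-1.53 -8.58 -0.26] turn 1.832
2685 [5.481e-01 1.000e-04] 0.0268 [ 0.5507 -0.      0.054 ]
202 [5.479e-01 3.000e-04] 0.0066 [ 5.486e-01 -1.000e-04  6.520e-02]
```

The pot stands at (0.547,0.000), within 2 mm of the coaster centre. Now returning the canisters.

Request:
arm_command(jaw=[1,1,1,1,1,1,1,1,1,1,1,1], translation=[[0,0,0],[0,0,0],[0,0,0],[0,0,0],[0,0,0],[0,0,0],[0,0,0],[0,0,0],[0,0,0],[0,0,0],[0,0,0],[0,0,0]], rot=[[0,0,-0.155],[0,0,-0.155],[0,0,-0.155],[0,0,-0.155],[0,0,-0.155],[0,0,-0.155],[0,0,-0.155],[0,0,-0.155],[0,0,-0.155],[0,0,-0.155],[0,0,-0.155],[0,0,-0.155]])

```text
clock: 33.75
eef_pos: [0.545, 0.0019, 0.1922]
orientation: [-2.324, -2.11, 0.003]
force: [-0.1, 0.4, -0.3]
width: 0.0884
gripper_force: 0.0
```

Request:
arm_command(jaw=[1,1,1,1], translation=[[0,0,0],[0,0,0],[0,0,0],[0,0,0]], rot=[[0,0,-0.155],[0,0,-0.155],[0,0,0],[0,0,0]])

```text
clock: 34.08
eef_pos: [0.5452, 0.0019, 0.1928]
orientation: [-2.063, -2.367, 0.002]
force: [-0.4, -0.3, 0.9]
width: 0.0877
gripper_force: 0.0
```

```bash
python3 - <<'E'
from h import *
plan(.5055,.216,.193,8)
E
```

```text
t 34.1 pos [0.5452 0.0019 0.1928] yaw 7.9 tilt [-0.12  0.03] F [-0.4 -0.3  0.9] w 0.0877
shift [ 8.7 -0.4 -0. ] turn -0.003
```

Request:
arm_command(jaw=[1,1,1,1,1,1,1,1,1,1,1,1], translation=[[0.6,-0.1,0],[1,-0.1,0],[1,-0.1,0],[1,-0.1,0],[1,0,0],[1,0,0],[1,0,0],[1,0,0],[0.7,0,0],[0.4,0,0],[0,0,0],[0,0,0]], rot=[[0,0,0],[0,0,0],[0,0,0],[0,0,0],[0,0,0],[0,0,0],[0,0,0],[0,0,0],[0,0,0],[0,0,0],[0,0,0],[0,0,0]])

```text
clock: 35.08
eef_pos: [0.5052, 0.2154, 0.1936]
orientation: [-2.061, -2.371, 0.001]
force: [0.3, 0.0, -0.8]
width: 0.0878
gripper_force: 0.0
```

```bash
python3 - <<'E'
from h import *
plan(.5055,.216,.0844,8)
E
```

```text
t 35.1 pos [0.5052 0.2154 0.1936] yaw 8.0 tilt [-0.04 -0.02] F [ 0.3  0.  -0.8] w 0.0878
shift [0.02 0.02 4.37] turn 0.0
```

Request:
arm_command(jaw=[1,1,1,1,1,1,0,0,0,0,0,0], translation=[[0.02,0.02,0.8],[0,0,1],[0,0,1],[0,0,1],[0,0,0.57],[0,0,0],[0,0,0],[0,0,0],[0,0,0],[0,0,0],[0,0,0],[0,0,0]], rot=[[0,0,0],[0,0,0],[0,0,0],[0,0,0],[0,0,0],[0,0,0],[0,0,0],[0,0,0],[0,0,0],[0,0,0],[0,0,0],[0,0,0]])

```text
clock: 36.08
eef_pos: [0.5059, 0.2163, 0.0855]
orientation: [2.059, 2.372, 0.001]
force: [-0.9, -1.0, 3.6]
width: 0.0578
gripper_force: 29.9
```

```bash
python3 - <<'E'
from h import *
plan(.5096,-.3769,.19,8)
E
```

```text
t 36.1 pos [0.5059 0.2163 0.0855] yaw 8.1 tilt [0.07 0.01] F [-0.9 -1.   3.6] w 0.0578
shift [-23.52  -3.18  -4.18] turn 0.002
```

Request:
arm_command(jaw=[0,0,0,0,0,0,0,0,0,0,0,0], translation=[[0,0,-0.5],[0,0,-1],[0,0,-1],[0,0,-1],[0,0,-0.7],[-0.5,-0.1,0],[-1,-0.14,0],[-1,-0.14,0],[-1,-0.14,0],[-1,-0.14,0],[-1,-0.14,0],[-1,-0.14,0]], rot=[[0,0,0],[0,0,0],[0,0,0],[0,0,0],[0,0,0],[0,0,0],[0,0,0],[0,0,0],[0,0,0],[0,0,0],[0,0,0],[0,0,0]])

```text
clock: 37.08
eef_pos: [0.5042, 0.0504, 0.1882]
orientation: [-2.058, -2.371, 0.002]
force: [0.2, -0.3, -3.5]
width: 0.0575
gripper_force: 29.9
```

Request:
arm_command(jaw=[0,0,0,0,0,0,0,0,0,0,0,0], translation=[[-1,-0.13,0],[-1,-0.13,0],[-1,-0.13,0],[-1,-0.13,0],[-1,-0.13,0],[-1,-0.13,0],[-1,-0.13,0],[-1,-0.13,0],[-1,-0.13,0],[-1,-0.13,0],[-1,-0.13,0],[-1,-0.13,0]], rot=[[0,0,0],[0,0,0],[0,0,0],[0,0,0],[0,0,0],[0,0,0],[0,0,0],[0,0,0],[0,0,0],[0,0,0],[0,0,0],[0,0,0]])

```text
clock: 38.08
eef_pos: [0.5075, -0.2517, 0.1881]
orientation: [-2.058, -2.37, 0.0]
force: [-0.4, 0.2, -4.4]
width: 0.0574
gripper_force: 29.9
```

Request:
arm_command(jaw=[0,0,0,0,0,0,0,0,0], translation=[[-1,-0.13,0],[-1,-0.13,0],[-1,-0.13,0],[-1,-0.13,0],[-0.6,-0.1,0],[-0.4,-0.05,0],[0,0,0],[0,0,0],[0,0,0]], rot=[[0,0,0],[0,0,0],[0,0,0],[0,0,0],[0,0,0],[0,0,0],[0,0,0],[0,0,0],[0,0,0]])

```text
clock: 38.83
eef_pos: [0.5096, -0.3754, 0.1894]
orientation: [-2.058, -2.372, -0.001]
force: [-0.1, 0.5, -4.1]
width: 0.0578
gripper_force: 29.9
```

```bash
python3 - <<'E'
from h import *
plan(.5096,-.3769,.0805,8)
E
```

```text
t 38.8 pos [ 0.5096 -0.3754  0.1894] yaw 8.1 tilt [-0.03  0.05] F [-0.1  0.5 -4.1] w 0.0578
shift [-0.06 -0.01  4.35] turn 0.003
```

Request:
arm_command(jaw=[0,0,0,0,0,0,0,1,1,1,1,1], translation=[[-0.06,0,1],[0,0,1],[0,0,1],[0,0,0.7],[0,0,0.4],[0,0,0.27],[0,0,0],[0,0,0],[0,0,0],[0,0,0],[0,0,0],[0,0,0]], rot=[[0,0,0],[0,0,0],[0,0,0],[0,0,0],[0,0,0],[0,0,0],[0,0,0],[0,0,0],[0,0,0],[0,0,0],[0,0,0],[0,0,0]])

```text
clock: 39.83
eef_pos: [0.5101, -0.3781, 0.0809]
orientation: [2.059, 2.372, -0.0]
force: [0.2, -0.2, -0.1]
width: 0.0872
gripper_force: 0.0
```

Request:
arm_command(jaw=[1,1,1,1,1,1,1,1,1,1,1,1], translation=[[0,0,0],[0,0,-0.5],[0,0,-1],[0,0,-1],[0,0,-1],[0,0,-1],[1,0.13,0],[1,0.13,0],[1,0.13,0],[1,0.13,0],[1,0.13,0],[1,0.13,0]], rot=[[0,0,0],[0,0,0],[0,0,0],[0,0,0],[0,0,0],[0,0,0],[0,0,0],[0,0,0],[0,0,0],[0,0,0],[0,0,0],[0,0,0]])

```text
clock: 40.83
eef_pos: [0.508, -0.2256, 0.1941]
orientation: [2.059, 2.371, 0.0]
force: [0.2, 0.0, -0.0]
width: 0.0882
gripper_force: 0.0
```

```bash
python3 - <<'E'
from h import *
plan(.5055,.2887,.193,8)
E
```

```text
t 40.8 pos [ 0.508  -0.2256  0.1941] yaw 8.1 tilt [ 0.05 -0.04] F [ 0.2  0.  -0. ] w 0.0882
shift [20.38  2.78  0.03] turn 0.001
```

Request:
arm_command(jaw=[1,1,1,1,1,1,1,1,1,1,1,1], translation=[[1,0.14,0],[1,0.14,0],[1,0.14,0],[1,0.14,0],[1,0.14,0],[1,0.14,0],[1,0.14,0],[1,0.14,0],[1,0.14,0],[1,0.14,0],[1,0.14,0],[1,0.14,0]], rot=[[0,0,0],[0,0,0],[0,0,0],[0,0,0],[0,0,0],[0,0,0],[0,0,0],[0,0,0],[0,0,0],[0,0,0],[0,0,0],[0,0,0]])

```text
clock: 41.83
eef_pos: [0.5076, 0.0774, 0.1941]
orientation: [2.059, 2.371, 0.001]
force: [0.4, 0.5, -0.1]
width: 0.0878
gripper_force: 0.0
```

Request:
arm_command(jaw=[1,1,1,1,1,1,1,1,1,1,1], translation=[[1,0.14,0],[1,0.14,0],[1,0.14,0],[1,0.14,0],[1,0.14,0],[1,0.14,0],[1,0.14,0],[0.8,0.1,0],[0.45,0.02,0],[0,0,0],[0,0,0]], rot=[[0,0,0],[0,0,0],[0,0,0],[0,0,0],[0,0,0],[0,0,0],[0,0,0],[0,0,0],[0,0,0],[0,0,0],[0,0,0]])

```text
clock: 42.75
eef_pos: [0.5059, 0.2839, 0.1933]
orientation: [2.059, 2.373, 0.0]
force: [0.4, 0.2, 0.5]
width: 0.088
gripper_force: 0.0
```

```bash
python3 - <<'E'
from h import *
plan(.5055,.2887,.0815,8)
E
```

```text
t 42.8 pos [0.5059 0.2839 0.1933] yaw 8.1 tilt [ 0.02 -0.01] F [0.4 0.2 0.5] w 0.088
shift [0.19 0.01 4.47] turn 0.002
```

Request:
arm_command(jaw=[1,1,1,1,1,1,0,0,0,0,0,0], translation=[[0.16,0,0.8],[0,0,1],[0,0,1],[0,0,1],[0,0,0.65],[0,0,0],[0,0,0],[0,0,0],[0,0,0],[0,0,0],[0,0,0],[0,0,0]], rot=[[0,0,0],[0,0,0],[0,0,0],[0,0,0],[0,0,0],[0,0,0],[0,0,0],[0,0,0],[0,0,0],[0,0,0],[0,0,0],[0,0,0]])

```text
clock: 43.75
eef_pos: [0.5057, 0.2884, 0.0828]
orientation: [2.059, 2.372, 0.002]
force: [-1.8, -1.3, 7.3]
width: 0.0617
gripper_force: 30.0
```

```bash
python3 - <<'E'
from h import *
plan(.5048,-.2995,.19,8)
E
```

```text
t 43.8 pos [0.5057 0.2884 0.0828] yaw 8.1 tilt [0.09 0.02] F [-1.8 -1.3  7.3] w 0.0617
shift [-23.28  -3.33  -4.3 ] turn 0.002
```

Request:
arm_command(jaw=[0,0,0,0,0,0,0,0,0,0,0,0], translation=[[0,0,-0.5],[0,0,-1],[0,0,-1],[0,0,-1],[0,0,-0.8],[-0.5,-0.1,0],[-1,-0.14,0],[-1,-0.14,0],[-1,-0.14,0],[-1,-0.14,0],[-1,-0.14,0],[-1,-0.14,0]], rot=[[0,0,0],[0,0,0],[0,0,0],[0,0,0],[0,0,0],[0,0,0],[0,0,0],[0,0,0],[0,0,0],[0,0,0],[0,0,0],[0,0,0]])

```text
clock: 44.75
eef_pos: [0.5038, 0.1221, 0.1876]
orientation: [-2.059, -2.371, 0.003]
force: [0.1, -0.8, -2.5]
width: 0.0612
gripper_force: 30.0
```

Request:
arm_command(jaw=[0,0,0,0,0,0,0,0,0,0,0,0], translation=[[-1,-0.14,0],[-1,-0.14,0],[-1,-0.14,0],[-1,-0.14,0],[-1,-0.14,0],[-1,-0.14,0],[-1,-0.14,0],[-1,-0.14,0],[-1,-0.14,0],[-1,-0.14,0],[-1,-0.14,0],[-1,-0.14,0]], rot=[[0,0,0],[0,0,0],[0,0,0],[0,0,0],[0,0,0],[0,0,0],[0,0,0],[0,0,0],[0,0,0],[0,0,0],[0,0,0],[0,0,0]])

```text
clock: 45.75
eef_pos: [0.504, -0.1803, 0.1875]
orientation: [-2.058, -2.37, 0.001]
force: [0.2, 0.5, -2.6]
width: 0.0614
gripper_force: 30.0
```

Request:
arm_command(jaw=[0,0,0,0,0,0,0,0,0], translation=[[-1,-0.14,0],[-1,-0.14,0],[-1,-0.14,0],[-0.8,-0.14,0],[-0.6,-0.1,0],[-0.35,-0.05,0],[0,0,0],[0,0,0],[0,0,0]], rot=[[0,0,0],[0,0,0],[0,0,0],[0,0,0],[0,0,0],[0,0,0],[0,0,0],[0,0,0],[0,0,0]])

```text
clock: 46.5
eef_pos: [0.5045, -0.2979, 0.1891]
orientation: [-2.058, -2.373, -0.0]
force: [0.4, -0.2, -2.9]
width: 0.0615
gripper_force: 30.0
```

```bash
python3 - <<'E'
from h import *
plan(.5048,-.2992,.078,8)
E
```

```text
t 46.5 pos [ 0.5045 -0.2979  0.1891] yaw 8.1 tilt [-0.01  0.03] F [ 0.4 -0.2 -2.9] w 0.0615
shift [-0.06  0.    4.44] turn 0.003
```

Request:
arm_command(jaw=[0,0,0,0,0,0,0,1,1,1,1,1], translation=[[-0.05,0,1],[0,0,1],[0,0,1],[0,0,0.7],[0,0,0.4],[0,0,0.34],[0,0,0],[0,0,0],[0,0,0],[0,0,0],[0,0,0],[0,0,0]], rot=[[0,0,0],[0,0,0],[0,0,0],[0,0,0],[0,0,0],[0,0,0],[0,0,0],[0,0,0],[0,0,0],[0,0,0],[0,0,0],[0,0,0]])

```text
clock: 47.5
eef_pos: [0.5049, -0.3003, 0.0787]
orientation: [2.059, 2.372, 0.0]
force: [-1.3, 0.5, 0.8]
width: 0.0879
gripper_force: 0.0
```

Request:
arm_command(jaw=[1,1,1,1,1,1,1,1,1,1,1,1], translation=[[0,0,0],[0,0,-0.5],[0,0,-1],[0,0,-1],[0,0,-1],[0,0,-1],[1,0.14,0],[1,0.14,0],[1,0.14,0],[1,0.14,0],[1,0.14,0],[1,0.14,0]], rot=[[0,0,0],[0,0,0],[0,0,0],[0,0,0],[0,0,0],[0,0,0],[0,0,0],[0,0,0],[0,0,0],[0,0,0],[0,0,0],[0,0,0]])

```text
clock: 48.5
eef_pos: [0.5042, -0.1476, 0.1909]
orientation: [2.06, 2.372, 0.0]
force: [0.1, 1.0, -0.6]
width: 0.088
gripper_force: 0.0
```

```bash
python3 - <<'E'
from h import *
plan(.5075,.3653,.193,8)
E
```

```text
t 48.5 pos [ 0.5042 -0.1476  0.1909] yaw 8.1 tilt [ 0.02 -0.01] F [ 0.1  1.  -0.6] w 0.088
shift [20.29  3.01 -0.09] turn 0.001
```

Request:
arm_command(jaw=[1,1,1,1,1,1,1,1,1,1,1,1], translation=[[1,0.15,0],[1,0.15,0],[1,0.15,0],[1,0.15,0],[1,0.15,0],[1,0.15,0],[1,0.15,0],[1,0.15,0],[1,0.15,0],[1,0.15,0],[1,0.15,0],[1,0.15,0]], rot=[[0,0,0],[0,0,0],[0,0,0],[0,0,0],[0,0,0],[0,0,0],[0,0,0],[0,0,0],[0,0,0],[0,0,0],[0,0,0],[0,0,0]])

```text
clock: 49.5
eef_pos: [0.5067, 0.1559, 0.1909]
orientation: [2.059, 2.372, 0.0]
force: [0.7, 0.1, 1.1]
width: 0.0884
gripper_force: 0.0
```

Request:
arm_command(jaw=[1,1,1,1,1,1,1,1,1,1,1], translation=[[1,0.15,0],[1,0.15,0],[1,0.15,0],[1,0.15,0],[1,0.15,0],[1,0.15,0],[1,0.15,0],[0.8,0.1,0],[0.45,0.06,0],[0,0,0],[0,0,0]], rot=[[0,0,0],[0,0,0],[0,0,0],[0,0,0],[0,0,0],[0,0,0],[0,0,0],[0,0,0],[0,0,0],[0,0,0],[0,0,0]])

```text
clock: 50.42
eef_pos: [0.5078, 0.3627, 0.1905]
orientation: [2.059, 2.373, -0.001]
force: [-0.2, 0.0, -0.2]
width: 0.088
gripper_force: 0.0
```

```bash
python3 - <<'E'
from h import *
plan(.5075,.3653,.08,8)
p,d,c=snap('wrist');X=cloud(d,c);z=X[...,2]
m=(d>0)&(z>.108)&(z<.121)&(abs(X[...,0]-.505)<.04)&(X[...,1]>.3)&(X[...,1]<.42)
r=cv2.minAreaRect(X[m][:,:2].astype(np.float32));print(m.sum(),np.round(r[0],4),np.round(r[1],4),round(r[2],1))
E
```

```text
t 50.4 pos [0.5078 0.3627 0.1905] yaw 8.1 tilt [-0.02 -0.03] F [-0.2  0.  -0.2] w 0.088
shift [0.11 0.   4.42] turn 0.002
5301 [0.5091 0.3616] [0.04   0.0663] 7.6
```

Request:
arm_command(jaw=[1,1,1,1,1,1,0,0,0,0,0,0], translation=[[0.05,0,0.8],[0,0,1],[0,0,1],[0,0,1],[0,0,0.6],[0,0,0],[0,0,0],[0,0,0],[0,0,0],[0,0,0],[0,0,0],[0,0,0]], rot=[[0,0,0],[0,0,0],[0,0,0],[0,0,0],[0,0,0],[0,0,0],[0,0,0],[0,0,0],[0,0,0],[0,0,0],[0,0,0],[0,0,0]])

```text
clock: 51.47
eef_pos: [0.5078, 0.3644, 0.0812]
orientation: [2.059, 2.372, 0.001]
force: [-0.5, 0.1, 0.9]
width: 0.0504
gripper_force: 0.0
```

Request:
arm_command(jaw=[0,0,0,0], translation=[[0,0,0],[0,0,0],[0,0,0],[0,0,0]], rot=[[0,0,0],[0,0,0],[0,0,0],[0,0,0]])

```text
clock: 51.8
eef_pos: [0.5077, 0.3643, 0.0809]
orientation: [2.059, 2.372, 0.0]
force: [-0.5, -0.4, 0.9]
width: 0.0401
gripper_force: 30.0
```

```bash
python3 - <<'E'
from h import *
plan(.495,-.2159,.19,8)
E
```

```text
t 51.8 pos [0.5077 0.3643 0.0809] yaw 8.1 tilt [0.01 0.  ] F [-0.5 -0.4  0.9] w 0.0401
shift [-22.91  -3.76  -4.37] turn 0.002
```

Request:
arm_command(jaw=[0,0,0,0,0,0,0,0,0,0,0,0], translation=[[0,0,-0.5],[0,0,-1],[0,0,-1],[0,0,-1],[0,0,-0.87],[-0.5,-0.1,0],[-1,-0.16,0],[-1,-0.16,0],[-1,-0.16,0],[-1,-0.16,0],[-1,-0.16,0],[-1,-0.16,0]], rot=[[0,0,0],[0,0,0],[0,0,0],[0,0,0],[0,0,0],[0,0,0],[0,0,0],[0,0,0],[0,0,0],[0,0,0],[0,0,0],[0,0,0]])

```text
clock: 52.8
eef_pos: [0.5037, 0.1985, 0.1895]
orientation: [-2.059, -2.372, 0.001]
force: [1.2, 0.6, -2.2]
width: 0.0394
gripper_force: 30.0
```

Request:
arm_command(jaw=[0,0,0,0,0,0,0,0,0,0,0,0], translation=[[-1,-0.16,0],[-1,-0.16,0],[-1,-0.16,0],[-1,-0.16,0],[-1,-0.16,0],[-1,-0.16,0],[-1,-0.16,0],[-1,-0.16,0],[-1,-0.16,0],[-1,-0.16,0],[-1,-0.16,0],[-1,-0.16,0]], rot=[[0,0,0],[0,0,0],[0,0,0],[0,0,0],[0,0,0],[0,0,0],[0,0,0],[0,0,0],[0,0,0],[0,0,0],[0,0,0],[0,0,0]])

```text
clock: 53.8
eef_pos: [0.4984, -0.1052, 0.1896]
orientation: [-2.059, -2.372, 0.0]
force: [0.1, 0.6, -2.8]
width: 0.0397
gripper_force: 30.0
```

Request:
arm_command(jaw=[0,0,0,0,0,0,0,0,0], translation=[[-1,-0.16,0],[-1,-0.16,0],[-1,-0.16,0],[-0.7,-0.14,0],[-0.4,-0.1,0],[-0.3,-0.06,0],[0,0,0],[0,0,0],[0,0,0]], rot=[[0,0,0],[0,0,0],[0,0,0],[0,0,0],[0,0,0],[0,0,0],[0,0,0],[0,0,0],[0,0,0]])

```text
clock: 54.55
eef_pos: [0.4951, -0.2147, 0.19]
orientation: [-2.058, -2.373, -0.0]
force: [-0.4, -0.1, -2.1]
width: 0.0392
gripper_force: 30.0
```

```bash
python3 - <<'E'
from h import *
plan(.4955,-.2159,.0762,8)
p,d,c=snap('wrist','w5.png')
E
```

```text
t 54.5 pos [ 0.4951 -0.2147  0.19  ] yaw 8.1 tilt [-0.01  0.02] F [-0.4 -0.1 -2.1] w 0.0392
shift [-0.05  0.01  4.55] turn 0.003
```

View pics/w5.png

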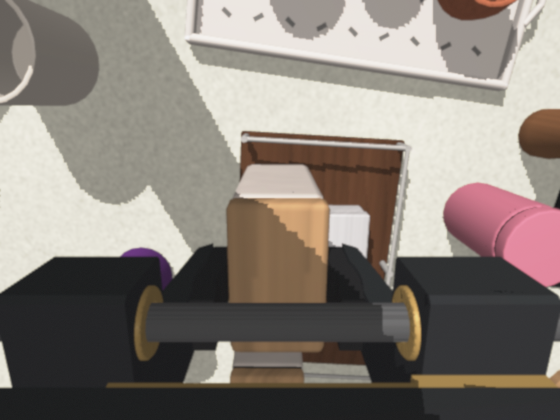

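The slim canister is held upright at (278,270) above its slot. The round one is just visible at (267,365) and the tin at (348,225). Lowering.

Request:
arm_command(jaw=[0,0,0,0,0,0,0,1,1,1,1,1], translation=[[-0.03,0,1],[0,0,1],[0,0,1],[0,0,0.8],[0,0,0.4],[0,0,0.37],[0,0,0],[0,0,0],[0,0,0],[0,0,0],[0,0,0],[0,0,0]], rot=[[0,0,0],[0,0,0],[0,0,0],[0,0,0],[0,0,0],[0,0,0],[0,0,0],[0,0,0],[0,0,0],[0,0,0],[0,0,0],[0,0,0]])

```text
clock: 55.6
eef_pos: [0.4953, -0.2165, 0.0761]
orientation: [2.059, 2.372, 0.0]
force: [-0.6, 0.5, 0.4]
width: 0.0708
gripper_force: 0.0
```

Request:
arm_command(jaw=[1,1,1,1,1,1,1,1,1,1,1,1], translation=[[0,0,0],[0,0,0],[0,0,-0.5],[0,0,-1],[0,0,-1],[0,0,-1],[0,0,-1],[0,0,-1],[0,-1,-0.6],[0,-1,0],[0,-1,0],[0,-1,0]], rot=[[0,0,0],[0,0,0],[0,0,0],[0,0,0],[0,0,0],[0,0,0],[0,0,0],[0,0,0],[0,0,0],[0,0,0],[0,0,0],[0,0,0]])

```text
clock: 56.6
eef_pos: [0.395, -0.2304, 0.2284]
orientation: [2.059, 2.372, -0.0]
force: [0.2, -0.8, -0.2]
width: 0.0882
gripper_force: 0.0
```

Request:
arm_command(jaw=[1,1,1,1,1,1,1,1,1,1], translation=[[1,0,0],[1,0,0],[1,0,0],[1,0,0],[1,0,0],[1,0,0],[1,0,0],[1,0,0],[0,0,0],[0,0,0]], rot=[[0,0,0],[0,0,0],[0,0,0],[0,0,0],[0,0,0],[0,0,0],[0,0,0],[0,0,0],[0,0,0],[0,0,0]])

```text
clock: 57.43
eef_pos: [0.3679, -0.0319, 0.2284]
orientation: [2.057, 2.374, 0.0]
force: [0.8, 0.7, 0.4]
width: 0.0879
gripper_force: 0.0
```

```bash
python3 - <<'E'
from h import *
for n in ('scene','side'):
    p,d,c=snap(n,n+'9.png');X=cloud(d,c);z=X[...,2];H=cv2.cvtColor(p,cv2.COLOR_RGB2HSV)
    m=((d>0)&(z>.104)&(z<.126)&(H[...,0]<25)&(H[...,1]>70)&(X[...,1]<-.15)&(X[...,0]<.6)&(X[...,0]>.4)).astype(np.uint8)
    nn,l,s,ce=cv2.connectedComponentsWithStats(m)
    for i in range(1,nn):
        if s[i,4]>40: q=X[l==i];r=cv2.minAreaRect(q[:,:2].astype(np.float32));print(n,s[i,4],np.round(r[0],4),np.round(r[1],4),round(r[2],1),np.median(q[:,2]).round(4))
    for nm,a,b,rr,lo,hi in [('pot',.547,0,.04,.048,.07),('tin',.5605,-.254,.04,.044,.05)]:
        m=(d>0)&(z>lo)&(z<hi)&(np.hypot(X[...,0]-a,X[...,1]-b)<rr);q=X[m];r=cv2.minAreaRect(q[:,:2].astype(np.float32));print(n,nm,np.round(r[0],4),np.round(r[1],4),np.median(q[:,2]).round(4))
E
```

```text
scene 374 [ 0.4963 -0.2201] [0.0392 0.0687] 8.2 0.1095
scene 531 [ 0.5064 -0.2998] [0.0578 0.0585] 39.0 0.1148
scene 727 [ 0.5105 -0.3795] [0.0591 0.0597] 8.9 0.1197
scene pot [ 0.5469 -0.0008] [0.05   0.0535] 0.0534
scene tin [ 0.5592 -0.256 ] [0.0477 0.0466] 0.0476
side 450 [ 0.496  -0.2175] [0.0403 0.0669] 7.8 0.109
side 634 [ 0.5045 -0.2989] [0.0599 0.0604] 37.8 0.1143
side 862 [ 0.5105 -0.3775] [0.058  0.0582] 7.4 0.1192
side pot [0.5475 0.0008] [0.0511 0.0524] 0.0532
side tin [ 0.5609 -0.254 ] [0.0456 0.0475] 0.0474
```

View pics/scene9.png

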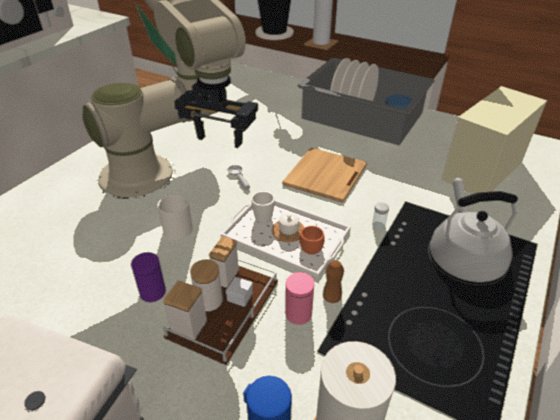

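All three canisters are back within about 3 mm of where they stood: slim at (222,255), round at (205,280) and square at (184,310). The pot is on the coaster at (289,226), the cups and the tin have not moved, and the arm is clear.

```bash
python3 -c "
from plant import *
print(close_job())"
```

```text
the job is handed in; nothing more can be done
None
```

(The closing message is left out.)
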